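Press three vial stoppers home in order

TASK

Three empty glass vials in the yellow-green rack have grey stoppers that stand up out of their necks. With the fingertips, gently press each stopper straight down until it is fully home on its vial: first the one with the broadest head, then the medium one, and last the narrowest. Only press from above, do not pick up or tip any vial, and leave the two short black-capped tubes and the things around the rack where they are.

Things in the scene. Friction and masses are not known exactly. Their poses are not given: they have to be found in the camera images.
- stopper_broad (a joint): How far the broad stopper has been pressed into its vial, in m: 0 = standing up at its highest, 0.010 = fully home, with its head sitting on the vial's rim. It starts between 0 and 0.003, moves straight down against about 4 N of steady friction, has no spring, stays where it is left, and comes to a hard stop at 0.010. The soft pad under the vial lets vial and stopper together sink about 1 mm for each 6 N of push, and springs back.
- top_broad (a point): Centre of the flat top of the broad stopper; it moves down with the stopper. The stopper is plain grey plastic with a round head 38 mm in diameter and 10 mm high, on a thinner plug that goes into the vial's neck. When fully home the top is 80 mm above the bench, when highest 90 mm. z points up.
- vial_broad: The loose, empty clear-glass vial under the broad stopper: 26 mm in diameter, 60 mm high to its rim, about 90 g. Origin at the centre of its underside, z up. It stands upright in any one of the wells of the rack, with 1 mm of play, its underside 10 mm above the bench.
- stopper_medium (a joint): How far the medium stopper has been pressed into its vial, in m: 0 = standing up at its highest, 0.010 = fully home, with its head sitting on the vial's rim. It starts between 0 and 0.003, moves straight down against about 4 N of steady friction, has no spring, stays where it is left, and comes to a hard stop at 0.010. The soft pad under the vial lets vial and stopper together sink about 1 mm for each 6 N of push, and springs back.
- top_medium (a point): Centre of the flat top of the medium stopper; it moves down with the stopper. The stopper is plain grey plastic with a round head 27 mm in diameter and 16 mm high, on a thinner plug that goes into the vial's neck. When fully home the top is 86 mm above the bench, when highest 96 mm. z points up.
- vial_medium: The loose, empty clear-glass vial under the medium stopper: 26 mm in diameter, 60 mm high to its rim, about 90 g. Origin at the centre of its underside, z up. It stands upright in any one of the wells of the rack, with 1 mm of play, its underside 10 mm above the bench.
- stopper_narrow (a joint): How far the narrow stopper has been pressed into its vial, in m: 0 = standing up at its highest, 0.010 = fully home, with its head sitting on the vial's rim. It starts between 0 and 0.003, moves straight down against about 4 N of steady friction, has no spring, stays where it is left, and comes to a hard stop at 0.010. The soft pad under the vial lets vial and stopper together sink about 1 mm for each 6 N of push, and springs back.
- top_narrow (a point): Centre of the flat top of the narrow stopper; it moves down with the stopper. The stopper is plain grey plastic with a round head 18 mm in diameter and 24 mm high, on a thinner plug that goes into the vial's neck. When fully home the top is 94 mm above the bench, when highest 104 mm. z points up.
- vial_narrow: The loose, empty clear-glass vial under the narrow stopper: 26 mm in diameter, 60 mm high to its rim, about 90 g. Origin at the centre of its underside, z up. It stands upright in any one of the wells of the rack, with 1 mm of play, its underside 10 mm above the bench.
- rack: Yellow-green tube rack fixed to the bench, 124 mm (its x) by 176 mm (its y), 45 mm high, six square wells in 2 rows (x = -28, +28 mm) of 3 (y = -54, 0, +54 mm); one well is empty. Each well has a soft dark pad for a floor, its top 10 mm above the bench, that yields about 1 mm per 6 N and springs back. Origin at the centre of its underside. It may be turned up to 0.5 rad.
- tube1: Bystander: short amber-glass tube, 25 mm in diameter, with a black screw cap, 48 mm high in all, standing loose in a rack well; its cap is 58 mm above the bench. Origin at the centre of its underside.
- tube2: Bystander: short amber-glass tube, 25 mm in diameter, with a black screw cap, 48 mm high in all, standing loose in a rack well; its cap is 58 mm above the bench. Origin at the centre of its underside.
- tip_box: Bystander: loose box of pipette tips with a pink tray, 84 x 120 mm, 79 mm high, beside the rack. Origin at the centre of its underside.
- reagent: Bystander: loose white plastic bottle, 48 mm in diameter, 100 mm high, beside the rack. Origin at the centre of its underside.
- beaker: Bystander: loose glass beaker, 64 mm across, 75 mm high, beside the rack. Origin at the centre of its underside.
- clear_lid: Bystander: loose clear plastic box lid lying open side up, 90 x 125 mm, 35 mm high, beyond the rack. Origin at the centre of its underside.
- marker: Bystander: loose marker pen about 135 mm long, 14 mm thick, lying on the robot's side of the rack. Origin on its underside, about 7 mm from its middle.
Things that resemble listed ones, but are neither listed nor needed, are in the scene too. What is shaped like the vial_broad but orange, purple or turquoise is not meant.

How it is judged:
By the outcome, as a careful person would: the job done as asked, in the order asked, and still so for the second after the job is handed in, with the robot touching nothing.
It also fails if it takes over 45 s, if anything falls off the work surface, if the arm or the gripper's body presses on something with over 40 N, if the wrist force passes 120 N, or if a joint passes its speed limit or range.

ROBOT

A 6-joint arm with a two-finger parallel gripper is mounted at the origin on the work surface. World frame = base frame: x ahead of the robot, y to its left, z up, the work surface at z = 0. Lengths are in m, angles in rad, forces in N, time in s.
With the tool pointing down it reaches from about 0.3 to 0.75 m from the base axis. Payload 8.5 kg.
Tool frame: the origin (TCP) lies between the finger pads; the fingertips stand 25 mm ahead of it and the grasp point (between the pads) lies 6 mm ahead of it; z points along the fingers, x is the direction in which the jaws open and shut, and the axes are right-handed (so a half turn about z gives the same grasp; the last joint's range is limited). The gripper opens to 85 mm and grips with 20 to 120 N. Pads are 22 mm wide; open, the fingers measure 114 mm over their backs; the gripper's body (76 mm by 85 mm) begins 54 mm behind the grasp point. The pads swing forward as they close: fully open they stand 13 mm farther back than shut.
Start: joints at [0.961, 0.381, 1.297, -0, 1.464, -0.215], TCP at [0.212, 0.508, 0.256] pointing down, gripper open.
Joint ranges: [-3.11, 3.11], [-0.89, 2.33], [0.22, 2.48], [-1.42, 4.56], [0.17, 2.85], [-2.88, 2.88]. Speed limits (rad/s): [2.39, 2.39, 3.14, 3.14, 3.14, 3.14].

INTERFACE

Orientations are given as a rotation vector (axis times angle).
In Python, from cell import env, viewer gives the robot as it stands. The module is installed in compiled form; this text tells all that it offers.
- The arm moves only by the shell command python3 -m handwheel 'ROWS'. ROWS is JSON, a list of rows, each a list of 3 entries, a list of its own where there are three numbers: the shift along the world's x, y, z in cm, then the turn about the world's z in degrees, then the finger opening in cm, from 0 to 8.54. A call has 1 to 12 rows; each row shifts and turns the commanded pose from where the row before left it; what a row does not reach is not made up. A row lasts 1/10 s, in which the tool goes at most 50 mm and 8.59 degrees, less where a joint would pass 70% of its speed; a pose out of reach is approached as far as the arm can. A call is refused whole if a number of a shift passes 5 or a number of a turn 8.59, either way. A call with a gripper value outside its range is refused whole. The fingers move at their own pace and stop on an object; the grip force is fixed at half the most. Time passes only in rows, so rows that do not move let the fingers close. It gives the time, the measured TCP pose, the force and the opening at its end, in the units of the state.
- env.sense(): the state, without advancing time (a new reading comes with each control period).
- viewer.camera(name): name is "side" or "top"; returns the picture (480x640x3 uint8, red, green, blue); there is no depth.
- viewer.camera_info(name): a dict with "fov_y" (degrees; the focal length in pixels is half the picture's height over the tangent of half this angle, whatever the lens; pixels are square), "cx", "cy" (the principal point, pixels), "origin" and "orientation" of the camera in the world. Camera axes: x right, y down, z forward; pixel columns grow to the right and rows downward; lengths in m; the calibration is good to about 2 mm. A picture is of the moment at which its call begins. camera_info takes no time and is no camera call.
- env.close_job(): hands the job in, once; it reports no verdict.
Trained networks look in the newest picture that a camera, given by its name, has taken for a name from the list of things; names that differ only in an ending like _2 or _b are one class to them, and where a whole thing is asked for, a point or a joint stands for the part that bears it (a point fixed in the world has none). Each returns a list of dicts, best first, with "conf" (0 to 1); they miss things now and then, are a little off and sometimes report something else, mostly with a low value. They report only what shows in the picture. A call takes as long as a camera call. They do not tell look-alikes from the thing itself.
- viewer.masks_of(camera, label): "mask" (480x640 bool, what is visible of it) and "point" ([column, row] in pixels, amid what is visible of it).
The state is a dict: "time_s": time; "joints": joint angles; "qd": joint speeds; "tau": joint torques, N m; "position": TCP position; "ee_rot": TCP orientation; "force": force on the tool from outside, world axes, zero at the start; "wrist_torque": the same for the moment, N m; "grip_width": opening from 0.0 (shut) to 1.0 (fully open).
Only numpy, scipy, OpenCV 4.12 (cv2) and the standard library are available. Lean on these libraries where they do the work, as an engineer would, in place of code of your own. Each camera call takes 0.05 s, during which the arm holds its last target. There are 200 camera calls.

## Working session

There is one attempt and no reset: what is moved stays moved. The work goes in short steps, Python scripts to look and compute and a shell command to move; the robot and the scene stay as the last step left them, time stands still between calls to the robot, and variables do not carry over. Pictures are saved under pics/ and viewed, about 8 in all and at most 12, crops included, and the job is handed in when it is done.

```bash
mkdir -p pics
python3 - <<'E'
from cell import env, viewer
import cv2, numpy as np
s=env.sense(); print({k:np.round(v,3) for k,v in s.items()})
for c in("top","side"):
    im=viewer.camera(c); cv2.imwrite(f"pics/{c}0.png",im[:,:,::-1]); print(c,viewer.camera_info(c))
    for n in("top_broad","top_medium","top_narrow","vial_broad","rack","tube1"):
        for d in viewer.masks_of(c,n)[:5]:
            y,x=np.where(d["mask"]); print(n,round(d["conf"],2),np.round(d["point"],1),x.min(),x.max(),y.min(),y.max(),len(x))
E
```

```text
{'time_s': np.float64(0.0), 'joints': array([ 0.961,  0.381,  1.298, -0.   ,  1.464, -0.215]), 'qd': array([-0.002,  0.001,  0.001, -0.001, -0.003,  0.001]), 'tau': array([-1.0000e-03, -4.4845e+01, -2.3128e+01, -0.0000e+00,  5.0000e-03,
       -0.0000e+00]), 'position': array([0.211, 0.507, 0.256]), 'ee_rot': array([ 2.613e+00,  1.742e+00, -2.000e-03]), 'force': array([0.015, 0.142, 0.415]), 'wrist_torque': array([0.032, 0.026, 0.033]), 'grip_width': np.float64(1.003)}
top {'fov_y': 53.4827094599249, 'cx': 319.77894243817633, 'cy': 237.83261560641333, 'origin': array([0.44406014, 0.02836168, 0.87866379]), 'orientation': array([-2.12604065,  2.16164352, -0.15352   ])}
top_broad 0.79 [383.8 241. ] 372 396 230 252 439
top_broad 0.74 [474.3 318.1] 462 484 309 331 424
top_broad 0.67 [469.3 272.4] 459 481 261 282 420
top_broad 0.63 [436.7 360.3] 426 449 344 367 457
top_medium 0.54 [354.5 248.8] 347 363 247 262 206
vial_broad 0.8 [384.2 239.4] 373 395 230 253 436
vial_broad 0.8 [471.9 318.3] 453 484 309 331 559
vial_broad 0.77 [437.3 356.5] 421 449 345 367 518
vial_broad 0.56 [466.5 273.5] 
[... 380 characters left out ...]
392898 ]), 'orientation': array([-2.32413684,  0.55047295, -0.22520021])}
top_broad 0.87 [262.5 373.6] 250 274 360 384 518
top_broad 0.83 [313.4 392.5] 302 326 378 402 519
top_broad 0.62 [360.8 366. ] 350 373 356 380 471
top_medium 0.63 [323.3 269.2] 315 330 261 277 221
top_narrow 0.59 [372.  300.3] 367 377 291 310 171
top_narrow 0.16 [374.1 309.1] 362 378 291 324 407
vial_broad 0.87 [357.3 373.1] 350 374 356 397 762
vial_broad 0.84 [263.6 378.8] 250 274 360 401 797
vial_broad 0.74 [315.  394.5] 301 326 377 419 833
rack 0.93 [357.9 305.2] 293 414 247 354 5776
tube1 0.71 [340.5 260.5] 334 346 257 272 163
tube1 0.66 [390.3 251.1] 352 427 218 281 2825
tube1 0.5 [387.5 293.9] 381 395 285 304 218
```

View pics/top0.png

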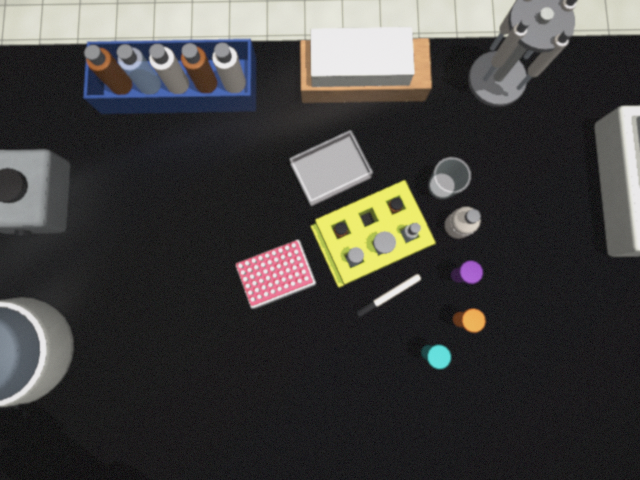

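View pics/side0.png

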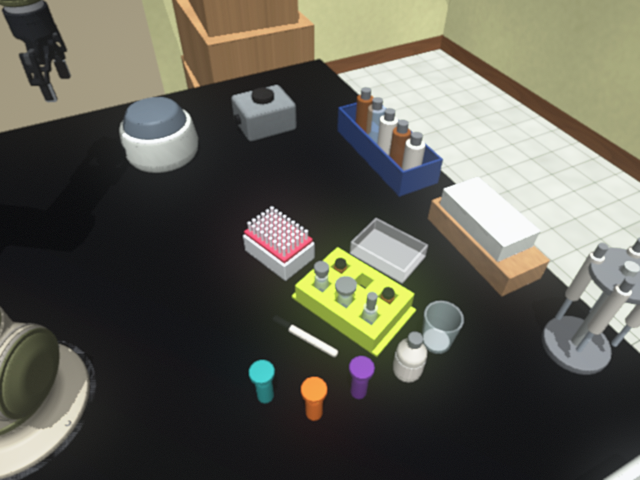

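The real stoppers are the grey ones in the rack's near row. In the top view they are broad (384,241), medium (355,257) and narrow (411,231). Look-alikes are the turquoise (438,357), orange (473,320) and purple (471,272) vials, plus grey caps on the reagent bottle (472,216) and in the blue box. I'll check this with a close crop.

Run:
```python
import cv2, numpy as np
a=cv2.imread("pics/top0.png")[175:290,305:440]; b=cv2.imread("pics/side0.png")[240:355,285:420]
f=lambda i:cv2.resize(i,None,fx=4.4,fy=4.4,interpolation=cv2.INTER_CUBIC)
def grid(im,x0,y0):
    o=f(im)
    for k in range(0,135,10):
        cv2.putText(o,str(x0+k),(int(k*4.4),8),0,.3,(255,255,255),1); cv2.line(o,(int(k*4.4),0),(int(k*4.4),o.shape[0]),(120,60,60),1)
        if k<115: cv2.putText(o,str(y0+k),(0,int(k*4.4)+4),0,.3,(255,255,255),1); cv2.line(o,(0,int(k*4.4)),(o.shape[1],int(k*4.4)),(120,60,60),1)
    return o
cv2.imwrite("pics/cropt.png",grid(a,305,175)); cv2.imwrite("pics/crops.png",grid(b,285,240))
```

```text
(no output)
```

View pics/cropt.png

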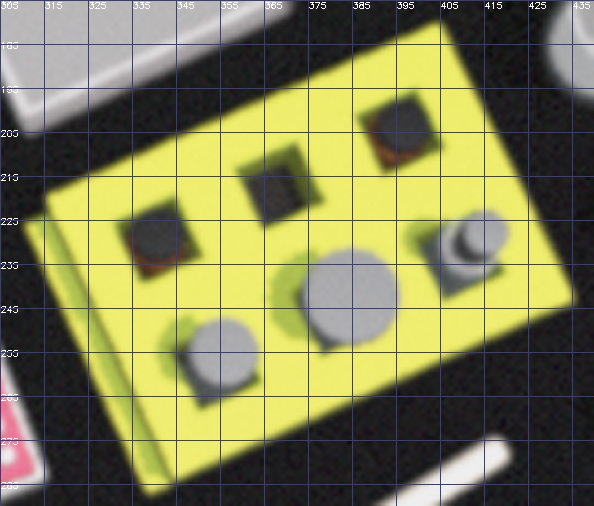

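View pics/crops.png

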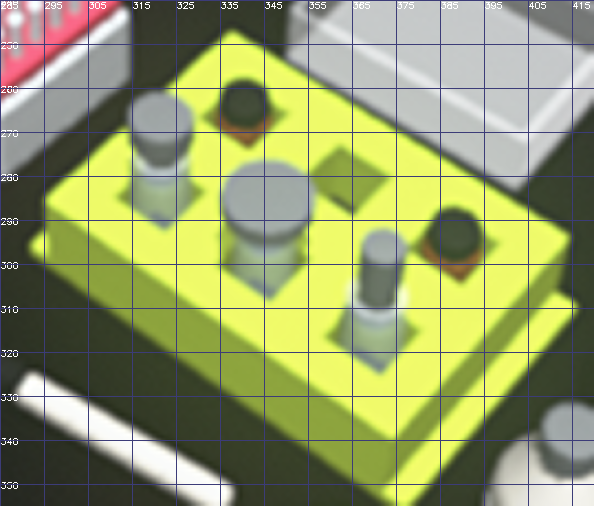

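The crops confirm it: all three grey stoppers stand in the near row. In the top view the medium top is at (355.9,255), broad at (384.9,242.7) and narrow at (415.5,228). In the side view they are at (321.6,266.4), (345.9,284.5) and (372.3,295.9).

```bash
cat > h.py <<'E'
import numpy as np
from cell import env, viewer
from scipy.spatial.transform import Rotation as R
def ray(c,p):
    i=viewer.camera_info(c); f=240/np.tan(np.radians(i["fov_y"]/2))
    d=R.from_rotvec(i["orientation"]).apply([(p[0]-i["cx"])/f,(p[1]-i["cy"])/f,1]); return i["origin"],d/np.linalg.norm(d)
def atz(c,p,z):
    o,d=ray(c,p); return o+d*(z-o[2])/d[2]
def proj(c,X):
    i=viewer.camera_info(c); f=240/np.tan(np.radians(i["fov_y"]/2))
    v=R.from_rotvec(i["orientation"]).inv().apply(np.array(X)-i["origin"]); return v[...,:2]/v[...,2:]*f+[i["cx"],i["cy"]]
def tri(a,b):
    A=[];B=[]
    for o,d in(a,b):
        P=np.eye(3)-np.outer(d,d);A.append(P);B.append(P@o)
    return np.linalg.lstsq(np.vstack(A),np.hstack(B),rcond=None)[0]
E
python3 - <<'E'
from h import *
np.set_printoptions(precision=4,suppress=True)
T={'broad':((384.9,242.7),(345.9,284.5),.0885),'medium':((355.9,255),(321.6,266.4),.0945),'narrow':((415.5,228),(372.3,295.9),.1025)}
for k,(t,s,z) in T.items(): print(k,tri(ray("top",t),ray("side",s)),atz("top",t,z)[:2],atz("side",s,z)[:2])
from scipy.optimize import least_squares
tc=np.array([(405,179.5),(435.7,243.2),(343.6,284.8),(315.5,219.3)])
C=np.array([atz("top",p,.045)[:2] for p in tc]); print(C, np.linalg.norm(np.diff(C,axis=0),axis=1))
sc=[(285+235/4.4,240+32/4.4),(285+570/4.4,240+237/4.4),(285+395/4.4,240+440/4.4),(285+46/4.4,240+200/4.4)]
print(np.array([atz("side",p,.045)[:2] for p in sc]))
c=C.mean(0); e=C[0]-C[3]; print(c,"y-axis",np.degrees(np.arctan2(*e[::-1])))
u=-(C[0]-C[3]+C[1]-C[2]);u/=np.linalg.norm(u); x=np.array([u[1],-u[0]]); print('yaw',np.degrees(np.arctan2(x[1],x[0])))
for y in(-.054,0,.054): print('well',c-x*.028+u*y)
for n in("reagent","beaker","tip_box"):
  print(n,[(round(d["conf"],2),d["point"]) for d in viewer.masks_of("top",n)[:2]])
E
```

```text
broad [ 0.5521 -0.0795  0.087 ] [ 0.5504 -0.0788] [ 0.553  -0.0809]
medium [ 0.5311 -0.0297  0.0936] [ 0.5299 -0.0293] [ 0.5319 -0.0306]
narrow [ 0.5737 -0.1291  0.1007] [ 0.5722 -0.1282] [ 0.5742 -0.1304]
[[ 0.6704 -0.125 ]
 [ 0.5539 -0.1742]
 [ 0.4835 -0.01  ]
 [ 0.6004  0.0372]] [0.1265 0.1786 0.1261]
[[ 0.6033  0.0357]
 [ 0.6714 -0.1256]
 [ 0.5575 -0.1753]
 [ 0.4882 -0.0125]]
[ 0.577 -0.068] y-axis -66.63430511333912
yaw 23.292630238834732
well [ 0.5727 -0.1287]
well [ 0.5513 -0.0791]
well [ 0.53   -0.0295]
reagent [(0.73, [459.9, 221.7])]
beaker [(0.89, [450.8, 179.3]), (0.46, [272.9, 271.4])]
tip_box [(0.66, [274.6, 271.4])]
```

Triangulation and the rack fit agree to about 2 mm: broad (0.5515,-0.0797), medium (0.5305,-0.030), narrow (0.573,-0.129). I'll close the fingers and travel high.

```bash
python3 -m handwheel '[[[0.5,-1.5,1.5],0,0],[[2.1,-3.6,1],0,0],[[2.1,-3.6,0],0,0],[[2.1,-3.6,0],0,0],[[2.1,-3.6,0],0,0],[[2.1,-3.6,0],0,0],[[2.1,-3.6,0],0,0],[[2.1,-3.6,0],0,0],[[2.1,-3.6,0],0,0],[[2.1,-3.6,0],0,0],[[2.1,-3.6,0],0,0],[[2.1,-3.6,0],0,0]]'
```

```text
time_s: 2.05
position: [0.4481, 0.095, 0.2815]
ee_rot: [2.614, 1.742, 0.001]
force: [0.4, 0.6, -0.4]
grip_width: 0.002
```

```bash
python3 -m handwheel '[[[2.1,-3.6,0],0,0],[[2.1,-3.6,0],0,0],[[2.1,-3.6,0],0,0],[[2.1,-3.6,0],0,0],[[0,0,0],0,0],[[0,0,0],0,0],[[0,0,0],0,0]]'
```

```text
time_s: 2.75
position: [0.5311, -0.0466, 0.2814]
ee_rot: [-2.613, -1.743, -0.0]
force: [1.3, 2.0, 0.0]
grip_width: 0.001
```

```bash
python3 -m handwheel '[[[1,-1.7,0],0,0],[[1,-1.6,0],0,0],[[0,0,-3],0,0],[[0,0,-4],0,0],[[0,0,-4],0,0],[[0,0,-2.5],0,0],[[0,0,-1],0,0],[[0,0,0],0,0],[[0,0,0],0,0],[[0,0,0],0,0]]'
python3 - <<'E'
from h import *
import cv2
o=[]
T=[(.5515,-.0797,.0885),(.5305,-.030,.0945),(.573,-.129,.1025)]
p=env.sense()["position"]; print(p)
for c,x0,y0 in(("top",325,185),("side",280,210)):
    im=viewer.camera(c)[:,:,::-1].copy()
    cr=cv2.resize(im[y0:y0+120,x0:x0+100],None,fx=4,fy=4,interpolation=cv2.INTER_CUBIC)
    for X in T+[(*p[:2],p[2]-.025)]:
        q=(proj(c,X)-[x0,y0])*4; cv2.circle(cr,(int(q[0]),int(q[1])),3,(0,0,255),-1)
    o.append(cr)
cv2.imwrite("pics/b1.png",np.hstack(o))
E
```

```text
time_s: 3.75
position: [0.5522, -0.0804, 0.1379]
ee_rot: [2.612, 1.742, 0.003]
force: [-0.0, 0.1, 0.9]
grip_width: 0.002
[ 0.5521548  -0.0803539   0.13793748]
```

View pics/b1.png

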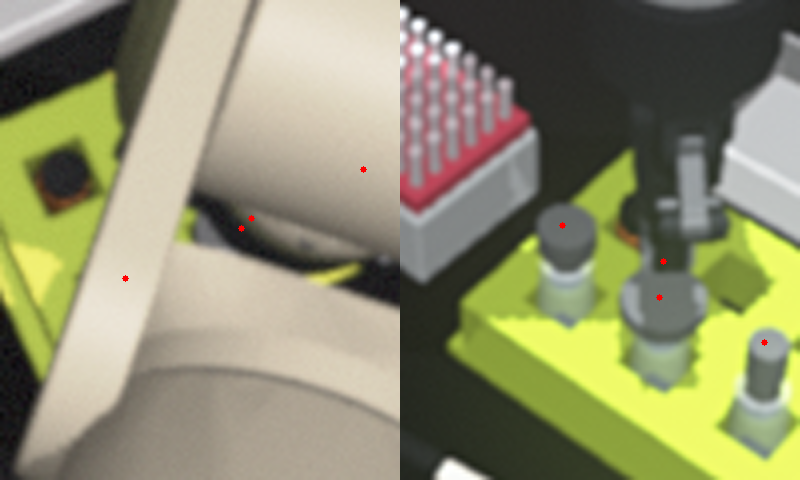

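The side crop shows the closed fingertip about 2 cm above the centre of the broad head (659,297), and well clear of its neighbours. I'll press slowly.

```bash
python3 -m handwheel '[[[0,0,-1],0,0],[[0,0,-0.8],0,0],[[0,0,-0.3],0,0],[[0,0,-0.2],0,0],[[0,0,-0.2],0,0],[[0,0,-0.2],0,0],[[0,0,-0.2],0,0],[[0,0,0],0,0],[[0,0,0],0,0]]'
```

```text
time_s: 4.75
position: [0.5516, -0.0803, 0.1074]
ee_rot: [2.614, 1.743, 0.0]
force: [-1.2, 0.9, 2.5]
grip_width: -0.002
```

```bash
for i in 1; do python3 -m handwheel '[[[0,0,-0.1],0,0],[[0,0,-0.1],0,0],[[0,0,0],0,0]]'; done; python3 -m handwheel '[[[0,0,-0.1],0,0],[[0,0,0],0,0]]'
```

```text
time_s: 5.05
position: [0.5515, -0.0803, 0.1052]
ee_rot: [-2.614, -1.743, 0.0]
force: [-0.2, 0.9, 3.6]
grip_width: 0.002
time_s: 5.25
position: [0.5515, -0.0803, 0.1042]
ee_rot: [-2.614, -1.743, 0.0]
force: [-0.8, -0.2, 2.8]
grip_width: -0.003
```

```bash
python3 -m handwheel '[[[0,0,-0.1],0,0],[[0,0,0],0,0],[[0,0,0],0,0]]'
```

```text
time_s: 5.55
position: [0.5517, -0.0804, 0.1037]
ee_rot: [2.613, 1.742, 0.001]
force: [-0.9, 0.3, 5.6]
grip_width: -0.002
```

```bash
python3 -m handwheel '[[[0,0,-0.1],0,0],[[0,0,0],0,0],[[0,0,0],0,0]]'
```

```text
time_s: 5.85
position: [0.5518, -0.0804, 0.1031]
ee_rot: [2.613, 1.742, 0.001]
force: [-3.2, -0.2, 9.4]
grip_width: 0.001
```

```bash
python3 -m handwheel '[[[0,0,-0.1],0,0],[[0,0,0],0,0],[[0,0,0],0,0]]'
```

```text
time_s: 6.15
position: [0.552, -0.0805, 0.1025]
ee_rot: [2.612, 1.742, 0.002]
force: [-2.8, -0.0, 13.8]
grip_width: 0.001
```

Force climbs at the pad's rate (about 6.5 N/mm) with the tip at the home height, so the broad stopper is home. Next is the medium one.

```bash
python3 -m handwheel '[[[0,0,0.4],0,0],[[0,0,1.5],0,0],[[0,0,2.5],0,0],[[-0.7,1.7,0],0,0],[[-0.7,1.7,0],0,0],[[-0.7,1.7,0],0,0],[[0,0,0],0,0],[[0,0,0],0,0],[[0,0,0],0,0]]'
python3 - <<'E'
from h import *
import cv2
p=env.sense()["position"]; print(p)
im=viewer.camera("side")[:,:,::-1].copy(); x0,y0=285,210
cr=cv2.resize(im[y0:y0+120,x0:x0+120],None,fx=4,fy=4,interpolation=cv2.INTER_CUBIC)
for X in [(.5515,-.0797,.080),(.5305,-.030,.0945),(*p[:2],p[2]-.025)]:
    q=(proj("side",X)-[x0,y0])*4; cv2.circle(cr,(int(q[0]),int(q[1])),2,(0,0,255),-1)
cv2.imwrite("pics/m1.png",cr)
E
```

```text
time_s: 7.05
position: [0.5306, -0.0294, 0.145]
ee_rot: [-2.614, -1.743, 0.0]
force: [-0.9, 0.3, -0.5]
grip_width: 0.002
[ 0.53063894 -0.02943392  0.14502491]
```

View pics/m1.png

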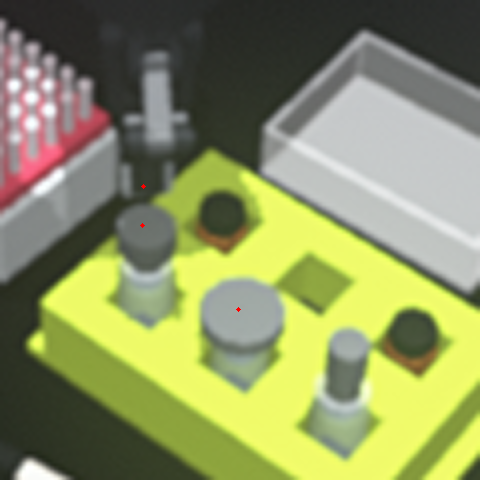

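The side crop shows the fingertip (148,190) above the medium head (147,224). The broad head looks level and seated at (241,305).

```bash
python3 -m handwheel '[[[0,0,-1],0,0],[[0,0,-1],0,0],[[0,0,-0.4],0,0],[[0,0,-0.2],0,0],[[0,0,-0.2],0,0],[[0,0,-0.2],0,0],[[0,0,-0.2],0,0],[[0,0,-0.1],0,0],[[0,0,-0.1],0,0],[[0,0,-0.1],0,0],[[0,0,0],0,0],[[0,0,0],0,0]]'
```

```text
time_s: 8.3
position: [0.5305, -0.0293, 0.1103]
ee_rot: [-2.614, -1.743, 0.0]
force: [-0.8, 0.7, 3.4]
grip_width: 0.002
```

```bash
python3 -m handwheel '[[[0,0,-0.1],0,0],[[0,0,0],0,0],[[0,0,0],0,0]]'
```

```text
time_s: 8.6
position: [0.5307, -0.0294, 0.1097]
ee_rot: [2.614, 1.742, 0.001]
force: [-2.3, -0.3, 6.8]
grip_width: -0.002
```

```bash
python3 -m handwheel '[[[0,0,-0.1],0,0],[[0,0,0],0,0],[[0,0,0],0,0]]'
```

```text
time_s: 8.9
position: [0.5309, -0.0294, 0.1091]
ee_rot: [2.613, 1.742, 0.001]
force: [-2.8, 0.5, 10.0]
grip_width: 0.002
```

```bash
python3 -m handwheel '[[[0,0,-0.1],0,0],[[0,0,0],0,0],[[0,0,0],0,0]]'
```

```text
time_s: 9.2
position: [0.531, -0.0294, 0.1085]
ee_rot: [2.612, 1.742, 0.002]
force: [-2.7, 0.2, 13.8]
grip_width: 0.0
```

The medium stopper is home, with the same force signature. Now the narrow one.

```bash
python3 -m handwheel '[[[0,0,0.4],0,0],[[0,0,1.5],0,0],[[0,0,2.3],0,0],[[1,-2.5,0],0,0],[[1.1,-2.5,0],0,0],[[1.1,-2.5,0],0,0],[[1.1,-2.5,0],0,0],[[0,0,0],0,0],[[0,0,0],0,0],[[0,0,0],0,0]]'
python3 - <<'E'
from h import *
import cv2
p=env.sense()["position"]; print(p)
im=viewer.camera("side")[:,:,::-1].copy(); x0,y0=305,215
cr=cv2.resize(im[y0:y0+120,x0:x0+120],None,fx=5,fy=5,interpolation=cv2.INTER_CUBIC)
for X in [(.573,-.129,.1025),(*p[:2],p[2]-.025)]:
    q=(proj("side",X)-[x0,y0])*5; cv2.circle(cr,(int(q[0]),int(q[1])),2,(0,0,255),-1)
cv2.imwrite("pics/n1.png",cr)
E
```

```text
time_s: 10.2
position: [0.5731, -0.1285, 0.149]
ee_rot: [-2.613, -1.743, 0.001]
force: [-0.1, 0.1, -1.1]
grip_width: 0.002
[ 0.57310465 -0.12845829  0.14903295]
```

View pics/n1.png

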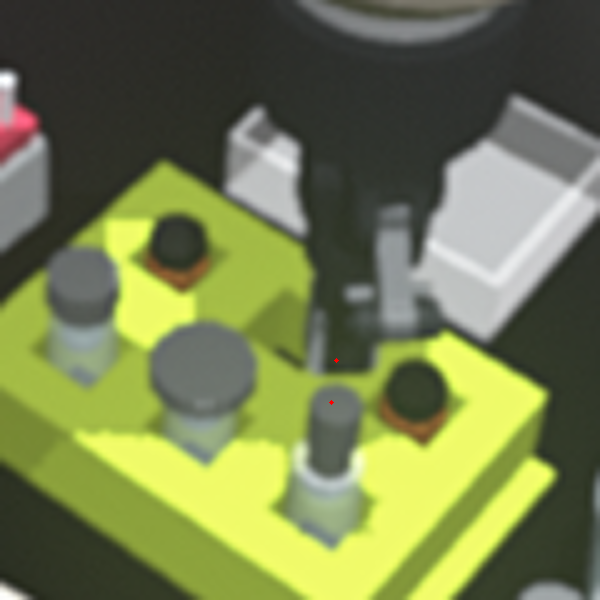

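The fingertip at (343,365) is above the narrow head at (335,405), within about 1 mm once the height difference is allowed for.

```bash
python3 -m handwheel '[[[0,0,-1],0,0],[[0,0,-0.7],0,0],[[0,0,-0.2],0,0],[[0,0,-0.2],0,0],[[0,0,-0.2],0,0],[[0,0,-0.2],0,0],[[0,0,-0.2],0,0],[[0,0,-0.1],0,0],[[0,0,0],0,0],[[0,0,0],0,0]]'
```

```text
time_s: 11.25
position: [0.5736, -0.1293, 0.1214]
ee_rot: [2.614, 1.743, 0.0]
force: [-1.0, 0.2, 3.6]
grip_width: -0.0
```

```bash
python3 -m handwheel '[[[0,0,-0.1],0,0],[[0,0,-0.1],0,0],[[0,0,0],0,0],[[0,0,0],0,0]]'
```

```text
time_s: 11.65
position: [0.5736, -0.1293, 0.1193]
ee_rot: [2.614, 1.743, 0.0]
force: [0.4, 0.3, 3.0]
grip_width: -0.001
```

```bash
python3 -m handwheel '[[[0,0,-0.1],0,0],[[0,0,0],0,0],[[0,0,0],0,0]]'
```

```text
time_s: 11.95
position: [0.5735, -0.1293, 0.1183]
ee_rot: [-2.614, -1.743, 0.0]
force: [0.7, 1.4, 3.0]
grip_width: 0.001
```

```bash
python3 -m handwheel '[[[0,0,-0.1],0,0],[[0,0,0],0,0],[[0,0,0],0,0]]'
```

```text
time_s: 12.25
position: [0.5737, -0.1294, 0.1177]
ee_rot: [2.613, 1.742, 0.001]
force: [-1.3, 0.4, 7.1]
grip_width: -0.003
```

```bash
python3 -m handwheel '[[[0,0,-0.1],0,0],[[0,0,0],0,0],[[0,0,0],0,0]]'
```

```text
time_s: 12.55
position: [0.5739, -0.1295, 0.1172]
ee_rot: [2.613, 1.742, 0.001]
force: [-0.1, 0.7, 9.5]
grip_width: 0.002
```

```bash
python3 -m handwheel '[[[0,0,-0.1],0,0],[[0,0,0],0,0],[[0,0,0],0,0]]'
```

```text
time_s: 12.85
position: [0.574, -0.1295, 0.1166]
ee_rot: [2.612, 1.742, 0.002]
force: [-1.6, 0.5, 11.9]
grip_width: 0.002
```

The narrow stopper is home too. I'll lift, move clear so the top camera can see, and check.

```bash
python3 -m handwheel '[[[0,0,0.4],0,0],[[0,0,1.5],0,0],[[0,0,4],0,0],[[0,0,4],0,0],[[0,0,4],0,0],[[-2,3,0],0,0],[[-2,4,0],0,0],[[-2,4,0],0,0],[[-2,4,0],0,0],[[-2,4,0],0,0],[[-2,4,0],0,0],[[-2,4,0],0,0]]'
python3 -m handwheel '[[[-2,4,0],0,0],[[-1,4,0],0,0],[[-1,4,0],0,0],[[0,0,0],0,0],[[0,0,0],0,0],[[0,0,0],0,0]]'
python3 - <<'E'
from h import *
import cv2
o=[]
for c,x0,y0,n in(("top",305,170,""),("side",285,240,"")):
    im=viewer.camera(c)[:,:,::-1].copy(); cv2.imwrite(f"pics/{c}9.png",im)
    o.append(cv2.resize(im[y0:y0+120,x0:x0+133],None,fx=3,fy=3,interpolation=cv2.INTER_CUBIC))
    old=cv2.imread(f"pics/{c}0.png"); o.append(cv2.resize(old[y0:y0+120,x0:x0+133],None,fx=3,fy=3,interpolation=cv2.INTER_CUBIC))
    d=cv2.absdiff(cv2.GaussianBlur(old,(5,5),0),cv2.GaussianBlur(im,(5,5),0)).max(2)>40
    m,l,st,_=cv2.connectedComponentsWithStats(d.astype(np.uint8)); print(c,st[1:][st[1:,4]>15])
cv2.imwrite("pics/fin.png",np.vstack([np.hstack(o[:2]),np.hstack(o[2:])])[:600] if 0 else cv2.resize(np.vstack([np.hstack(o[:2]),np.hstack(o[2:])]),(665,600)))
E
```

```text
time_s: 14.05
position: [0.4322, 0.142, 0.2539]
ee_rot: [-2.614, -1.742, 0.001]
force: [-0.4, 0.0, -1.1]
grip_width: 0.002
time_s: 14.65
position: [0.3937, 0.2599, 0.254]
ee_rot: [2.615, 1.742, -0.001]
force: [-0.2, -0.4, 0.1]
grip_width: 0.002
top [[    0   298   153   182 14072]
 [   83   316    33    73  1293]
 [    0   319    45    85  2550]
 [  146   359    24    25   272]]
side [[  46    0  150   96 6977]
 [   2    4   69   98 3325]
 [   6    7   27    6  110]
 [ 161   97   29   41  587]
 [ 119  122    6   13   54]
 [ 314  261   14    6   48]
 [ 315  271   13    4   28]
 [ 314  274   15    7   48]
 [ 337  276   20    8   65]
 [ 336  290   19    5   37]
 [ 368  292    9    5   28]
 [ 367  299    9    4   21]
 [   0  322   43   31  588]
 [  27  333   15    8   76]
 [  31  341   29   35  509]
 [   2  345   43   28  387]
 [  69  352   18   33  373]
 [  82  355    9   17   45]
 [  76  390    7    9   27]
 [   0  420   15   12  112]
 [   0  428   47   22  443]]
```

View pics/fin.png

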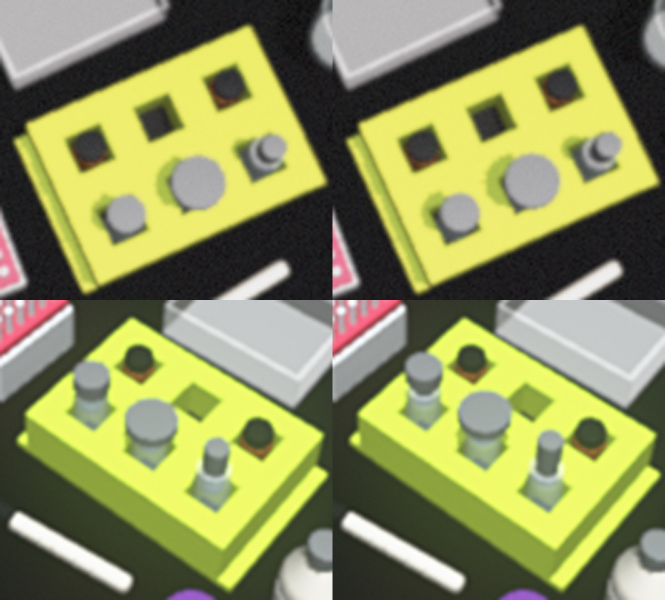

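The final picture (left: now, right: before) shows all three heads lower and upright. The black-capped tubes and everything around the rack are unchanged, and the arm is clear.

```bash
python3 -c "
from cell import env
print(env.close_job())"
```

```text
the job is handed in; nothing more can be done
None
```

I pressed all three stoppers home with the closed fingertips, in the order broad, medium, narrow, and handed the job in. The robot's clock was at about 15 s when I did.

- **Fully home:** each stopper first moved at about 3–4 N. The force then rose at the pad's stiffness to 12–14 N, with the fingertip at its home height minus the expected sink of the pad. The tip reached 77.5 mm for broad, 83.5 mm for medium and 91.6 mm for narrow.
- **Nothing else disturbed:** comparing the first and last pictures from both cameras, the stoppers are lower and the vials upright. Apart from the arm and its shadow, the image difference shows no change in the tubes, the marker or the things around the rack.
- **Checks that disagreed:** none failed. The two cameras differed by about 2 mm on the stopper positions, which is within their calibration. I did not measure the final stopper heights separately from the pictures; that rests on the force and fingertip readings.

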